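# Lay the tall carton on its back over the teak strip

### The arm

A 7-joint arm with a two-finger parallel gripper is mounted at the origin on the work surface. World frame = base frame: x ahead of the robot, y to its left, z up, the work surface at z = 0. Lengths are in m, angles in rad, forces in N, time in s.
With the tool pointing down it reaches from about 0.35 to 0.9 m from the base axis. Payload 8.1 kg.
Tool frame: the origin (TCP) lies midway between the tips of the shut fingers; the grasp point (between the pads) lies 19 mm behind it (robot.grip_depth is the distance from the TCP to the grasp point, in m); y points along the fingers, z is the direction in which the jaws open and shut, and the axes are right-handed (so a half turn about y gives the same grasp; the last joint's range is limited). The gripper opens to 85 mm and grips with 20 to 120 N. Pads are 22 mm wide; open, the fingers measure 114 mm over their backs; the gripper's body (76 mm by 85 mm) begins 54 mm behind the grasp point. The pads swing forward as they close: fully open they stand 13 mm farther back than shut.
Start: joints at [1.145, 0.434, 0.025, 1.573, -0.012, 1.134, -0.075], TCP at [0.198, -0.593, 0.231] pointing down, gripper open.
Joint ranges: [-2.62, 2.62], [-0.44, 2.09], [-1.27, 1.32], [0.08, 2.57], [-1.32, 4.46], [0.12, 2], [-2.74, 2.74]. Speed limits (rad/s): [2.22, 2.22, 3.01, 3.01, 3.14, 3.14, 3.14].

### API

Orientations are given as a unit quaternion [w, x, y, z].
In Python, from plant import robot, get_image, camera_model gives the robot as it stands. The module is installed in compiled form; this text tells all that it offers.
- The arm moves only by the shell command python3 -m creep 'ROWS' [FORCE]. ROWS is JSON, a list of rows, each a list of 7 numbers: the shift along the tool's x, y, z in mm, then the turn, a rotation vector about the tool's x, y, z in degrees, then the closure, from -1 (fully open) to 1 (shut). A call has exactly 5 rows; each row is the pose to reach, as a shift and turn from the pose commanded when the call began, along the tool's axes at that moment; what a row does not reach only later rows make up. A row lasts 1/12 s, in which the tool goes at most 41.7 mm and 7.16 degrees, less where a joint would pass 70% of its speed; a pose out of reach is approached as far as the arm can. A call with a gripper value outside its range is refused whole. The fingers move at their own pace and stop on an object; FORCE is the grip in N (left out, the last holds). Time passes only in rows, so rows that repeat a pose let the fingers close, or fill a call up. It gives the time, the measured TCP pose, the force and the opening at its end, in the units of the state.
- robot.get_obs(): the state, without advancing time (a new reading comes with each control period).
- get_image(name): name is "side" or "top"; returns (picture, depth): 420x560x3 uint8, blue, green, red; 420x560 float32, m along the optical axis (not along the pixel's ray), 0 where there is no reading.
- camera_model(name): a dict with "fx", "fy", "cx", "cy" (pixels), "extrinsics" (4x4, takes a point from world to camera coordinates). Camera axes: x right, y up, looking along -z (the intrinsics and any distortion apply to the point x, -y, -z); pixel columns grow to the right and rows downward; lengths in m; the calibration is good to about 2 mm. A picture is of the moment at which its call begins. camera_model takes no time and is no camera call.
- robot.job_done(): hands the job in, once; it reports no verdict.
The state is a dict: "time": time; "q": joint angles; "dq": joint speeds; "tau": joint torques, N m; "ee_pos": TCP position; "eef_rot": TCP orientation; "ft_force": force on the tool from outside, world axes, zero at the start; "ft_torque": the same for the moment, N m; "gripper_width": finger opening in m.
Only numpy, scipy, OpenCV 4.12 (cv2) and the standard library are available. Lean on these libraries where they do the work, as an engineer would, in place of code of your own. Each camera call takes 0.05 s, during which the arm holds its last target. There are 200 camera calls.

### The job

Two plain cartons stand side by side on the kitchen bench with their backs to the low teak strip. Lay the taller one down on its back, front panel facing up so it can be opened, by pushing its top so that it tips straight over the strip; leave it lying squarely across the strip, its foot end at the strip. Leave the short carton and the small aluminium bowl standing where they are.

Things in the scene. Friction and masses are not known exactly. Their poses are not given: they have to be found in the camera images.
- tall_carton: The taller of two brown cardboard cartons, closed and rigid: 100 mm deep (x), 100 mm wide (y), 220 mm tall (z), 0.3 to 0.65 kg, evenly filled. Its front (own -x side) has a white paper panel; its back (own +x side) faces the strip. It starts upright on the bench, its back 3 to 9 mm from the strip's near side and square to it within 3 degrees; it is on either half of the strip. Origin at the carton's centre, 110 mm above the bench when upright; z runs up the carton.
- strip: Low teak strip screwed to the bench: 320 mm long (y), 22 mm wide (x), 12 mm high. Origin at the centre of its underside, on the bench surface (z = 0). Both cartons stand on its -x side; its +x axis points horizontally across it, away from the cartons, over bare bench where the tall carton is to lie (free for 250 mm).
- short_carton: The shorter carton, same cardboard and panel: 100 mm deep (x), 100 mm wide (y), 130 mm tall (z). Stands upright at the other half of the strip, 50 mm or more beside the tall one. Origin at its centre, 65 mm above the bench. To be left alone.
- bowl: Small open aluminium bowl, 136 mm across the rim and 50 mm high, standing upright on the bench in front of the cartons (on the strip's -x side, its centre 225 to 255 mm from the strip). Origin at the centre of its underside. To be left alone.
Mind the look-alikes: they are no part of the job. What is shaped like the tall_carton but red or turquoise is not meant.

How it is judged:
At the end, for the whole second after the job is handed in: The tall carton lies at rest on its back, panel up (within 12 degrees), its length square across the strip (within 17 degrees), its centre 50 to 140 mm beyond the strip's centre line on the far side and within 160 mm of the strip's middle along it (angle between tall_carton's own x axis and vertical above 2.93 rad and angle between the z axis of tall_carton and the x axis of strip, either way round below 0.3 rad and x of tall_carton in the frame of strip between 0.05 and 0.14 m and y of tall_carton in the frame of strip between -0.16 and 0.16 m and linear speed of tall_carton below 0.02 m/s); the robot touches nothing.
It fails at once if the short carton is pushed more than 20 mm or tipped (distance of short_carton from where it was at the start of the episode above 0.02 m or angle between short_carton's own z axis and vertical above 0.2 rad).
It fails at once if the bowl is pushed more than 20 mm or tipped (distance of bowl from where it was at the start of the episode above 0.02 m or angle between bowl's own z axis and vertical above 0.3 rad).
It also fails if it takes over 32 s, if anything falls off the work surface, if the arm or the gripper's body presses on something with over 40 N, if the wrist force passes 120 N, or if a joint passes its speed limit or range.

## Working session

There is one attempt and no reset: what is moved stays moved. The work goes in short steps, Python scripts to look and compute and a shell command to move; the robot and the scene stay as the last step left them, time stands still between calls to the robot, and variables do not carry over. Pictures are saved under pics/ and viewed, about 8 in all and at most 12, crops included, and the job is handed in when it is done.

```bash
mkdir -p pics
python3 - <<'E'
from plant import robot,get_image,camera_model
import cv2,numpy as np
for n in("side","top"):
    im,d=get_image(n); cv2.imwrite(f"pics/{n}0.png",im); np.save(f"pics/{n}0.npy",d)
    m=camera_model(n); print(n,{k:np.round(v,3).tolist() for k,v in m.items() if not isinstance(v,str)})
o=robot.get_obs(); print(o["time"],o["ee_pos"],o["eef_rot"])
E
```

```text
side {'fx': 412.16, 'fy': 412.16, 'cx': 272.204, 'cy': 210.092, 'extrinsics': [[0.993, -0.121, -0.009, -0.548], [0.075, 0.553, 0.83, -0.078], [-0.096, -0.824, 0.558, -0.977], [0.0, 0.0, 0.0, 1.0]]}
top {'fx': 524.975, 'fy': 524.975, 'cx': 277.952, 'cy': 205.996, 'extrinsics': [[0.025, -1.0, 0.017, -0.102], [0.993, 0.027, 0.118, -0.533], [-0.119, 0.014, 0.993, -0.989], [0.0, 0.0, 0.0, 1.0]]}
0.1 [ 0.19807735 -0.5923152   0.23061476] [ 0.11347652 -0.11371177  0.69839822 -0.69744723]
```

View pics/top0.png

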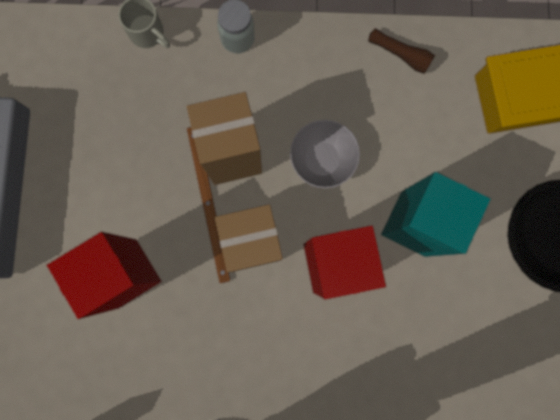

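View pics/side0.png

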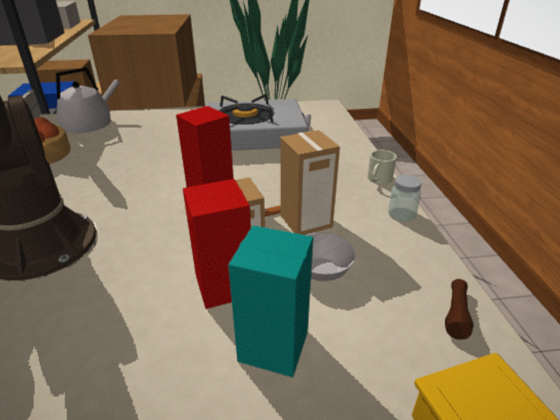

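The top view is roughly world +x up and +y left. Brown boxes with a tape stripe: one at (225,138) in top and (310,182) in side, the other at (248,238) in top and mostly hidden at (250,205) in side. Red boxes are at (105,275) and (345,262) in top, and the turquoise one at (437,215). The tall brown carton is the one at (225,138): it has the right colour and is the taller of the two. The strip is on its left and the bowl on its right at (325,155). I'll measure and confirm it in a crop.

```bash
cat > h.py <<'E'
from plant import robot,get_image,camera_model
import cv2,numpy as np
from scipy.spatial.transform import Rotation as R
def pts(n,d):
    m=camera_model(n); v,u=np.indices(d.shape)
    c=np.stack([(u-m["cx"])/m["fx"]*d,-(v-m["cy"])/m["fy"]*d,-d],-1)
    E=np.array(m["extrinsics"]); return (c-E[:3,3])@E[:3,:3]
def rot(o): return R.from_quat(np.roll(o["eef_rot"],-1)).as_matrix()
E
python3 - <<'E'
from h import *
im=cv2.imread("pics/top0.png"); P=pts("top",np.load("pics/top0.npy"))
hsv=cv2.cvtColor(im,cv2.COLOR_BGR2HSV)
z=P[...,2]
def rect(name,mask):
    mask=cv2.morphologyEx(mask.astype(np.uint8),cv2.MORPH_OPEN,np.ones((3,3)))
    n,l,s,c=cv2.connectedComponentsWithStats(mask); i=1+np.argmax(s[1:,4])
    q=P[l==i]; r=cv2.minAreaRect((q[:,:2]*1000).astype(np.float32))
    print(name,s[i].tolist(),"z",np.median(q[:,2]).round(3),"rect mm",np.round(r[0],1),np.round(r[1],1),round(r[2],1),"corners",np.round(cv2.boxPoints(r)).tolist())
v,u=np.indices(z.shape)
w=lambda a,b,c,d:(u>a)&(u<b)&(v>c)&(v<d)
rect("tall top",w(170,285,80,200)&(abs(z-.22)<.012))
rect("short top",w(195,300,195,285)&(abs(z-.13)<.012))
rect("bowl",w(285,365,115,195)&(z>.035)&(z<.07))
st=(hsv[...,0]<18)&(hsv[...,1]>120)&(z<.03)&w(175,245,110,300)
rect("strip",st)
o=robot.get_obs(); print(rot(o).round(3),o["ee_pos"])
s=cv2.imread("pics/side0.png")[110:290,180:370]; t=im[80:290,170:370]
t=cv2.resize(t,(400,420)); s=cv2.resize(s,(398,420)); cv2.imwrite("pics/crop.png",np.hstack([t,s]))
E
```

```text
tall top [186, 92, 74, 72, 3804] z 0.22 rect mm [640.6   7.8] [101.2 100.1] 15.4 corners [[578.0, 43.0], [605.0, -54.0], [703.0, -27.0], [676.0, 70.0]]
short top [215, 204, 67, 67, 3258] z 0.13 rect mm [468.6 -35.5] [100.2 100.4] 14.6 corners [[407.0, 0.0], [433.0, -97.0], [530.0, -71.0], [504.0, 26.0]]
bowl [290, 119, 69, 69, 947] z 0.046 rect mm [ 640.5 -174.1] [134.4 133.7] 8.8 corners [[564.0, -118.0], [584.0, -250.0], [717.0, -230.0], [697.0, -98.0]]
strip [205, 204, 21, 67, 530] z 0.012 rect mm [473.7  35. ] [131.5  17.9] 13.3 corners [[408.0, 29.0], [412.0, 11.0], [540.0, 41.0], [536.0, 59.0]]
[[-0.948 -0.001  0.317]
 [-0.317  0.001 -0.948]
 [ 0.    -1.    -0.001]] [ 0.19807735 -0.5923152   0.23061476]
```

View pics/crop.png

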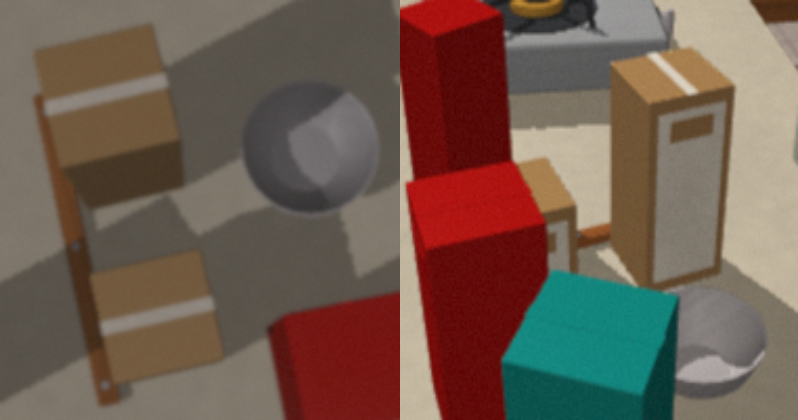

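The crop confirms it. The box at (110,110) top / (670,170) side is plain brown and clearly the taller one, with its white panel towards the bowl. Its centre is (0.641, 0.008), and the push direction is 15° left of +y. I'll lift first, then swing round to the panel side, turning the jaws across the carton's width.

```bash
python3 -m creep '[[0,-40,0,0,-6,0,0],[-10,-75,-5,0,-13,0,0],[-36,-98,-18,0,-20,0,0],[-72,-100,-35,0,-27,0,0],[-108,-100,-53,0,-34,0,0]]' 20
cat > go.py <<'E'
from h import *
import sys
a=[float(x) for x in sys.argv[1:]]
o=robot.get_obs(); M=rot(o); p=o["ee_pos"]
print("t",o["time"],"p",p.round(4),"F",o["ft_force"].round(1),"w",o["gripper_width"])
print("shift mm",((np.array(a[:3])-p)@M*1e3).round(1))
s=np.deg2rad(15); T=np.column_stack([[-np.sin(s),np.cos(s),0],[0,0,-1],[np.cos(s),np.sin(s),0]])
T[:,0]=np.cross(T[:,1],T[:,2])
print("turn deg",np.rad2deg(R.from_matrix(M.T@T).as_rotvec()).round(1), "push axis in tool",(M.T@[-np.sin(s),np.cos(s),0]).round(3))
E
python3 go.py .675 -.125 .32
```

```text
time: 0.52
ee_pos: [0.2843, -0.5085, 0.3331]
eef_rot: [-0.314, 0.314, -0.632, 0.635]
ft_force: [-0.4, 0.0, -0.9]
gripper_width: 0.0427
t 0.5167 p [ 0.2843 -0.5085  0.3331] F [-0.4  0.  -0.9] w 0.0426532121007954
shift mm [-541.8   12.5   78.2]
turn deg [ -0.1 -52.3   0.2] push axis in tool [-0.611 -0.003 -0.791]
```

```bash
python3 -m creep '[[-38,0,6,0,-7,0,0],[-77,0,11,0,-14,0,0],[-116,0,17,0,-21,0,0],[-155,0,23,0,-28,0,0],[-195,0,28,0,-34,0,0]]'; python3 go.py .675 -.125 .32
```

```text
time: 0.93
ee_pos: [0.4256, -0.3692, 0.3311]
eef_rot: [0.486, -0.486, 0.514, -0.514]
ft_force: [0.6, -0.4, 0.3]
gripper_width: 0.0426
t 0.9333 p [ 0.4256 -0.3692  0.3311] F [ 0.6 -0.4  0.3] w 0.04263451910705991
shift mm [-257.6   11.   235.5]
turn deg [  0.  -18.2  -0. ] push axis in tool [-0.95   0.    -0.312]
```

```bash
python3 -m creep '[[-28,0,26,0,-5,0,0],[-57,0,52,0,-9,0,0],[-86,0,79,0,-13,0,0],[-115,2,105,0,-16,0,0],[-143,4,131,0,-18,0,0]]'; python3 go.py .675 -.125 .32
```

```text
time: 1.35
ee_pos: [0.5653, -0.2342, 0.3271]
eef_rot: [-0.56, 0.56, -0.432, 0.432]
ft_force: [0.8, -1.6, -0.0]
gripper_width: 0.0426
t 1.35 p [ 0.5653 -0.2342  0.3271] F [ 0.8 -1.6 -0. ] w 0.04260283020713203
shift mm [-77.9   7.1 133.8]
turn deg [ 0.  -0.3 -0. ] push axis in tool [-1.     0.    -0.006]
```

```bash
sleep 0; echo
python3 -m creep '[[-20,2,34,0,0,0,0],[-40,4,68,0,0,0,0],[-60,6,102,0,0,0,0],[-78,15,134,0,0,0,0],[-78,40,134,0,0,0,0]]'; python3 go.py .675 -.125 .192
```

```text
time: 1.77
ee_pos: [0.6797, -0.1175, 0.2889]
eef_rot: [0.564, -0.558, 0.43, -0.431]
ft_force: [-1.6, 1.9, 0.0]
gripper_width: 0.0429
t 1.7667 p [ 0.6797 -0.1175  0.2889] F [-1.6  1.9  0. ] w 0.04288792834032841
shift mm [ 6.3 96.8 -7.1]
turn deg [-0.4  0.  -0.2] push axis in tool [-1.     0.004  0.   ]
```

```bash
python3 -m creep '[[1,25,-2,0,0,0,0],[2,55,-4,0,0,0,0],[3,80,-5,0,0,0,0],[3,94,-5,0,0,0,0],[3,94,-5,0,0,0,0]]'
python3 - <<'E'
from h import *
im,_=get_image("side"); im2,_=get_image("top"); cv2.imwrite("pics/pre.png",cv2.resize(np.hstack([im[60:330,150:420],im2[60:330,130:400]]),(800,400)))
E
python3 go.py .674 -.115 .192
```

```text
time: 2.18
ee_pos: [0.6679, -0.1312, 0.1888]
eef_rot: [-0.558, 0.56, -0.435, 0.431]
ft_force: [-0.6, -0.0, -0.3]
gripper_width: 0.043
t 2.2833 p [ 0.6702 -0.1309  0.1931] F [ 0.2 -0.1  0.8] w 0.04258832700696052
shift mm [-14.5   1.1   7.6]
turn deg [ 0.1 -0.5 -0. ] push axis in tool [-1.     0.001 -0.009]
```

View pics/pre.png

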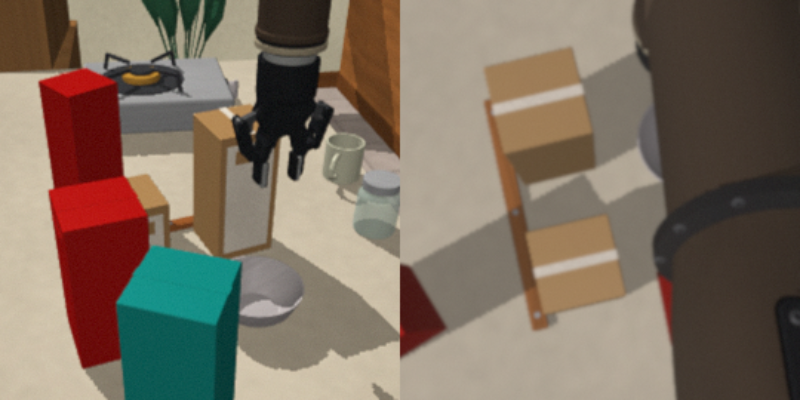

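The side view shows the fingers at about (280,170), in front of the upper panel and clear of the bowl at (270,290). The gap is about 80 mm. I'll close it.

```bash
python3 -m creep '[[-20,0,7,0,0,0,0],[-40,0,8,0,0,0,0],[-55,0,8,0,0,0,0],[-65,0,8,0,0,0,0],[-70,0,8,0,0,0,0]]'; python3 -m creep '[[-4,0,0,0,0,0,0],[-8,0,0,0,0,0,0],[-12,0,0,0,0,0,0],[-16,0,0,0,0,0,0],[-20,0,0,0,0,0,0]]';python3 go.py .674 -.115 .192
```

```text
time: 2.7
ee_pos: [0.6608, -0.0591, 0.1946]
eef_rot: [0.56, -0.559, 0.432, -0.433]
ft_force: [0.9, -0.4, -0.0]
gripper_width: 0.0424
time: 3.12
ee_pos: [0.6558, -0.0427, 0.1934]
eef_rot: [-0.559, 0.559, -0.433, 0.434]
ft_force: [0.2, -2.1, 0.9]
gripper_width: 0.0423
t 3.1167 p [ 0.6558 -0.0427  0.1934] F [ 0.2 -2.1  0.9] w 0.042272553315876885
shift mm [74.5  1.5 -0.4]
turn deg [-0.  -0.6  0.1] push axis in tool [-1.    -0.001 -0.01 ]
```

```bash
python3 -m creep '[[-5,0,0,0,0,0,0],[-10,0,0,0,0,0,0],[-15,0,0,0,0,0,0],[-20,0,0,0,0,0,0],[-25,0,0,0,0,0,0]]'
python3 - <<'E'
from h import *
im,d=get_image("side"); im2,_=get_image("top"); cv2.imwrite("pics/push1.png",cv2.resize(np.hstack([im[60:330,150:420],im2[60:330,130:400]]),(800,400)))
E
python3 go.py .674 -.115 .192
```

```text
time: 3.53
ee_pos: [0.6493, -0.0169, 0.1933]
eef_rot: [0.559, -0.559, 0.433, -0.433]
ft_force: [-1.0, -1.3, 1.8]
gripper_width: 0.0429
t 3.6333 p [ 0.6491 -0.0159  0.1933] F [-0.1  0.  -0.7] w 0.04231333215224956
shift mm [102.2   1.2  -0.8]
turn deg [ 0.  -0.4 -0.1] push axis in tool [-1.     0.001 -0.007]
```

View pics/push1.png

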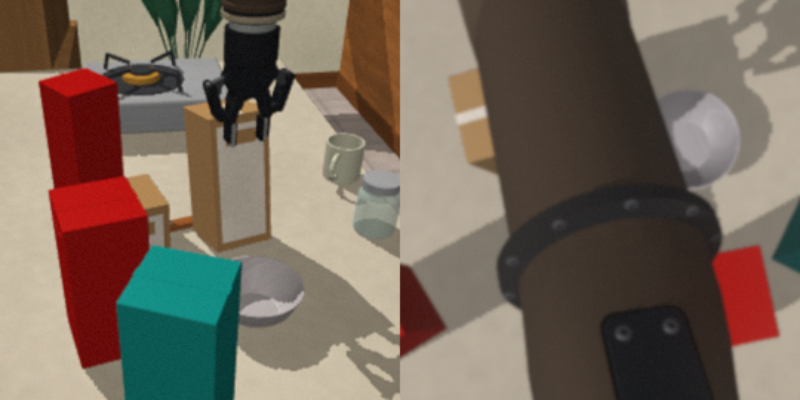

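The fingers (250,130) are now on the upper panel and the carton is starting to tilt squarely. I'll keep pushing slowly.

```bash
python3 -m creep '[[-6,0,0,0,0,0,0],[-12,0,0,0,0,0,0],[-18,0,0,0,0,0,0],[-24,0,0,0,0,0,0],[-30,0,0,0,0,0,0]]';  python3 -m creep '[[-5,0,0,0,0,0,0],[-10,0,0,0,0,0,0],[-15,0,0,0,0,0,0],[-20,0,0,0,0,0,0],[-25,0,0,0,0,0,0]]'
python3 - <<'E'
from h import *
im,d=get_image("side"); im2,_=get_image("top"); cv2.imwrite("pics/push2.png",cv2.resize(np.hstack([im[60:330,150:420],im2[60:330,130:400]]),(800,400)))
E
```

```text
time: 4.05
ee_pos: [0.6417, 0.0124, 0.1933]
eef_rot: [0.559, -0.559, 0.433, -0.433]
ft_force: [0.2, -0.5, 1.3]
gripper_width: 0.0429
time: 4.47
ee_pos: [0.6355, 0.0361, 0.1932]
eef_rot: [-0.559, 0.559, -0.433, 0.433]
ft_force: [-0.0, -0.3, -0.5]
gripper_width: 0.0427
```

View pics/push2.png

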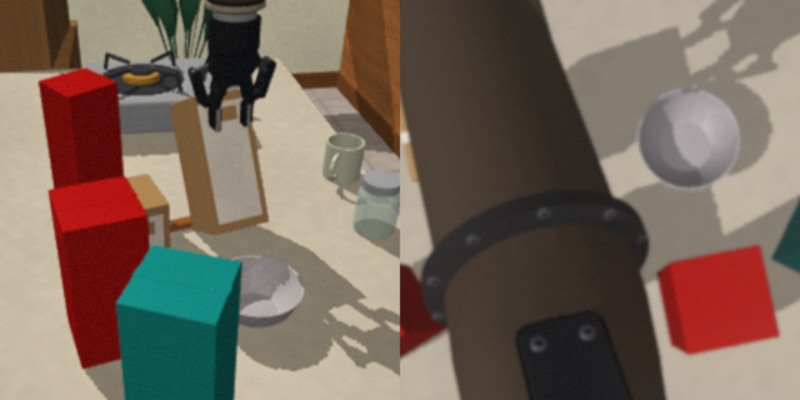

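The carton leans about 20° over the strip, still square, and the bowl and short carton are undisturbed. It is close to the balance point, so I'll go slower.

```bash
python3 -m creep '[[-4,0,0,0,0,0,0],[-8,0,0,0,0,0,0],[-12,0,0,0,0,0,0],[-16,0,0,0,0,0,0],[-20,0,0,0,0,0,0]]';  python3 -m creep '[[-4,0,0,0,0,0,0],[-8,0,0,0,0,0,0],[-12,0,0,0,0,0,0],[-16,0,0,0,0,0,0],[-20,0,0,0,0,0,0]]'
python3 - <<'E'
from h import *
im,d=get_image("side"); im2,_=get_image("top"); cv2.imwrite("pics/push3.png",cv2.resize(np.hstack([im[60:330,150:420],im2[60:330,130:400]]),(800,400)))
E
```

```text
time: 4.98
ee_pos: [0.6305, 0.0554, 0.1933]
eef_rot: [0.559, -0.559, 0.433, -0.433]
ft_force: [0.7, -0.1, -0.3]
gripper_width: 0.0427
time: 5.4
ee_pos: [0.6255, 0.0747, 0.1933]
eef_rot: [-0.559, 0.559, -0.433, 0.433]
ft_force: [-0.3, 0.3, -0.8]
gripper_width: 0.0426
```

View pics/push3.png

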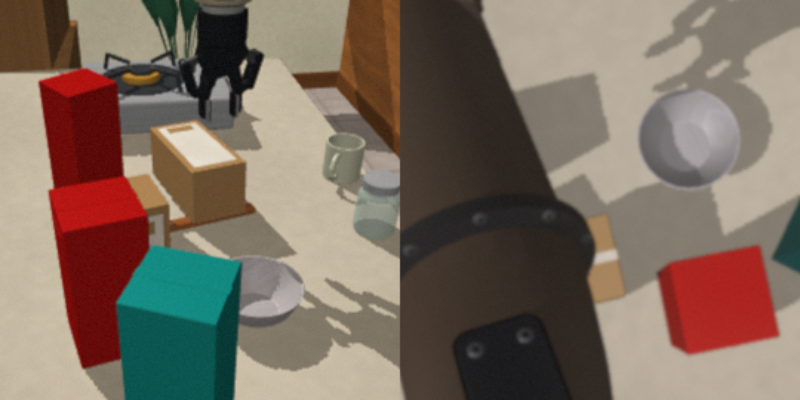

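The carton has fallen onto its back with the white panel up (side crop about (195,150)), foot on the strip. I'll lift and back the arm away so the top camera can measure it.

```bash
python3 -m creep '[[0,-38,0,0,0,0,0],[0,-76,0,0,0,0,0],[10,-110,0,0,0,0,0],[45,-125,0,0,0,0,0],[85,-125,0,0,0,0,0]]';  python3 -m creep '[[40,0,0,0,0,0,0],[80,0,0,0,0,0,0],[120,0,0,0,0,0,0],[160,0,0,0,0,0,0],[200,0,0,0,0,0,0]]'; python3 -m creep '[[30,0,0,0,0,0,0],[60,0,0,0,0,0,0],[90,0,0,0,0,0,0],[110,0,0,0,0,0,0],[110,0,0,0,0,0,0]]'
python3 - <<'E'
from h import *
im,d=get_image("side"); im2,d2=get_image("top"); cv2.imwrite("pics/end.png",cv2.resize(np.hstack([im[60:330,150:420],im2[60:330,130:400]]),(800,400)))
P=pts("top",d2); z=P[...,2]; v,u=np.indices(z.shape); hsv=cv2.cvtColor(im2,cv2.COLOR_BGR2HSV)
s=np.deg2rad(14.5); ex=np.array([-np.sin(s),np.cos(s)]); ey=np.array([np.cos(s),np.sin(s)])
def rect(name,mask):
    mask=cv2.morphologyEx(mask.astype(np.uint8),cv2.MORPH_OPEN,np.ones((3,3)))
    n,l,st,c=cv2.connectedComponentsWithStats(mask); i=1+np.argmax(st[1:,4]); q=P[l==i]
    r=cv2.minAreaRect((q[:,:2]*1000).astype(np.float32)); print(name,st[i].tolist(),np.median(q[:,2]).round(3),np.round(r[0],1),np.round(r[1],1),round(r[2],1)); return np.array(r[0]),q
w=lambda a,b,c,d:(u>a)&(u<b)&(v>c)&(v<d)
c,q=rect("tall",w(60,260,70,200)&(abs(z-.11)<.02))
A=np.c_[q[:,:2],np.ones(len(q))]; k=np.linalg.lstsq(A,q[:,2],rcond=None)[0]; print("tilt deg",np.rad2deg(np.hypot(k[0],k[1])).round(2))
rect("short",w(195,300,195,285)&(abs(z-.13)<.012))
rect("bowl",w(285,365,115,195)&(z>.035)&(z<.07))
b,_=rect("strip",(hsv[...,0]<18)&(hsv[...,1]>120)&(z<.03)&w(175,245,110,300))
print("tall rel strip x",(c-b)@ex)
o=robot.get_obs(); print(o["time"],o["ee_pos"],o["ft_force"])
E
```

```text
time: 5.92
ee_pos: [0.6485, -0.0051, 0.324]
eef_rot: [0.563, -0.558, 0.43, -0.433]
ft_force: [0.6, -0.1, -0.5]
gripper_width: 0.0428
time: 6.33
ee_pos: [0.697, -0.2039, 0.3184]
eef_rot: [-0.559, 0.559, -0.433, 0.433]
ft_force: [0.7, 0.2, -0.5]
gripper_width: 0.0428
time: 6.75
ee_pos: [0.7236, -0.3147, 0.3165]
eef_rot: [-0.556, 0.559, -0.435, 0.435]
ft_force: [-0.4, -1.3, -0.5]
gripper_width: 0.0428
tall [78, 124, 130, 76, 6678] 0.107 [599.6 163.9] [101.2 222.2] 14.2
tilt deg 3.36
short [215, 204, 67, 68, 3247] 0.13 [468.6 -35.5] [100.2 100.7] 14.6
bowl [290, 119, 69, 69, 936] 0.046 [ 640.8 -174.1] [133.8 134.1] 44.8
strip [205, 205, 21, 66, 537] 0.012 [473.   34.9] [130.   17.8] 13.2
tall rel strip x 93.18612431151409
6.85 [ 0.72428731 -0.30897836  0.31735889] [-0.51064896  0.58606753  0.32566429]
```

View pics/end.png

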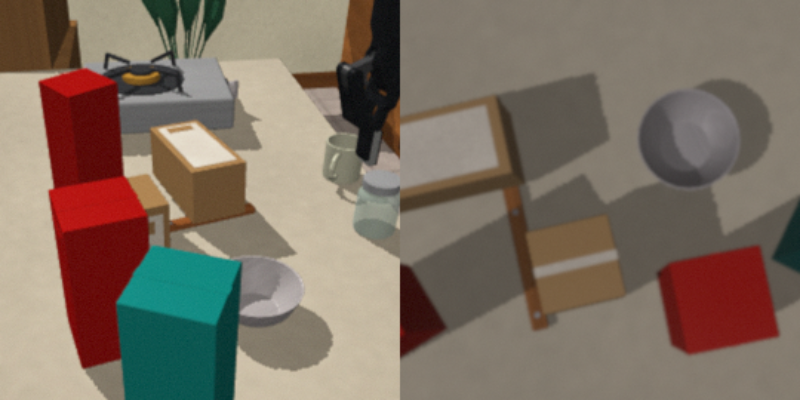

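The tall carton lies panel up across the strip, and the arm is clear. I'm handing in.

```bash
python3 -c "
from plant import robot
print(robot.job_done())"
```

```text
the job is handed in; nothing more can be done
None
```

The tall carton is lying on its back across the strip with its white panel up, and I handed the job in at about 6.9 s. I pushed the top of its panel slowly with the half-open fingers until it tipped over the strip, then lifted and backed the arm clear.

My last measurements from the top camera, against the limits:

| Check | Measured | Limit |
|---|---|---|
| Carton centre beyond the strip's centre line | about 93 mm | 50 to 140 mm |
| Carton centre along the strip from its middle | about 60 mm (worked out by hand from the strip's near end) | within 160 mm |
| Length square to the strip | within about 1° | 17° |
| Tilt of the panel | 3.4° | 12° |
| Short carton moved | under 1 mm | 20 mm |
| Bowl moved | under 1 mm | 20 mm |

- **Forces:** the readings I took at the end of each move were never above about 2.5 N. In the last picture the arm was touching nothing.
- **Not measured directly:** I did not measure the carton's speed at rest, but it looked the same in two side pictures 1.35 s apart.
- **Failed or conflicting checks:** none.

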